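# Slide the washer bin between the guard posts onto the counting scale

## Robot

A 6-joint arm with a two-finger parallel gripper is mounted at the origin on the work surface. World frame = base frame: x ahead of the robot, y to its left, z up, the work surface at z = 0. Lengths are in m, angles in rad, forces in N, time in s.
With the tool pointing down it reaches from about 0.225 to 0.875 m from the base axis. Payload 3.4 kg.
Tool frame: the origin (TCP) lies midway between the tips of the shut fingers; the grasp point (between the pads) lies 19 mm behind it (manip.grasp_offset is the distance from the TCP to the grasp point, in m); x points along the fingers, y is the direction in which the jaws open and shut, and the axes are right-handed (so a half turn about x gives the same grasp; the last joint's range is limited). The gripper opens to 85 mm and grips with 20 to 120 N. Pads are 22 mm wide; open, the fingers measure 114 mm over their backs; the gripper's body (76 mm by 85 mm) begins 54 mm behind the grasp point. The pads swing forward as they close: fully open they stand 13 mm farther back than shut.
Start: joints at [-1.43, 0.276, 1.505, -0, 1.361, -0.121], TCP at [0.149, -0.555, 0.231] pointing down, gripper open.
Joint ranges: [-2.89, 2.89], [-0.75, 2.08], [0.22, 2.7], [-1.18, 4.32], [0.11, 2.71], [-2.7, 2.7]. Speed limits (rad/s): [2.57, 2.57, 3.14, 3.14, 3.14, 3.14].

## Interface

Orientations are given as a unit quaternion [w, x, y, z].
In Python, from rig import manip gives the robot as it stands.
- The arm moves only by the shell command python3 -m creep 'ROWS' [OPENING] [FORCE]. ROWS is a JSON object of lists of equal length, an entry for each row: "delta_pos": the shift along the tool's x, y, z in cm, a list of three; "dr": the turn, a rotation vector about the tool's x, y, z in rad, a list of three. In form: {"delta_pos": [[dx, dy, dz], ...], "dr": [[rx, ry, rz], ...]}. A call has 1 to 10 rows; each row is the pose to reach, as a shift and turn from the pose commanded when the call began, along the tool's axes at that moment; what a row does not reach only later rows make up. A row lasts 1/10 s, in which the tool goes at most 50 mm and 8.59 degrees, less where a joint would pass 70% of its speed; a pose out of reach is approached as far as the arm can. A call with a gripper value outside its range is refused whole. OPENING is the opening, from -1 (shut) to 1 (fully open), set as the call begins (- or left out, the last holds). The fingers move at their own pace and stop on an object; FORCE is the grip in N (left out, the last holds). Time passes only in rows, so rows that repeat a pose let the fingers close. It gives the time, the measured TCP pose, the force and the opening at its end, in the units of the state.
- manip.get_state(): the state, without advancing time (a new reading comes with each control period).
- manip.get_image(name): name is "side" or "top" or "wrist"; returns a dict with "pixels" (420x560x3 uint8, blue, green, red), "depth" (420x560 float32, m along the optical axis (not along the pixel's ray), 0 where there is no reading), "intrinsics" (3x3 intrinsics, pixels), "rvec" (rotation vector, rad) and "tvec" (3), from world to camera coordinates, as OpenCV has them. Camera axes: x right, y down, z forward; pixel columns grow to the right and rows downward; lengths in m; the calibration is good to about 2 mm. A picture is of the moment at which its call begins.
- manip.sign_off(): hands the job in, once; it reports no verdict.
The state is a dict: "clock": time; "qpos": joint angles; "qd": joint speeds; "effort": joint torques, N m; "position": TCP position; "ee_rot": TCP orientation; "contact_force": force on the tool from outside, world axes, zero at the start; "moment": the same for the moment, N m; "width": finger opening in m.
Only numpy, scipy, OpenCV 4.12 (cv2) and the standard library are available. Lean on these libraries where they do the work, as an engineer would, in place of code of your own. Each camera call takes 0.05 s, during which the arm holds its last target. There are 200 camera calls.

## Task

Put the small blue bin of washers on the counting scale to be weighed: with the fingertips, push it along the grey deck, through the narrow gap between the two yellow posts, until it stands wholly on the steel weighing plate behind them. Only push it: do not lift, carry or tip the bin. Leave everything else where it stands, and finish with the hand off the bin.

Things in the scene. Friction and masses are not known exactly. Their poses are not given: they have to be found in the camera images.
- scale: counting scale, fixed: grey level deck 390 x 340 mm, 12 mm thick, with two yellow posts and the plate. Origin on the deck's top, midway between the posts. x runs through the gap away from the robot, y to the left along the line of posts, z up. Deck spans x -190..200, y -170..170 mm; a display 85 mm wide, 100 mm tall stands at x 175, y 120 mm
- post_l (a point): left post's axis at the deck's top, at y +53.5 mm in the scale's frame: round yellow post, fixed, 24 mm diameter, 45 mm tall, black band. The gap between the posts is 83 mm wide
- post_r (a point): right post's axis at the deck's top, at y -53.5 mm in the scale's frame: like the left one
- plate (a point): centre of the bright steel weighing plate, flush with the deck's top, 140 mm along x by 130 mm along y, with a black outline; it lies at x +85, y 0, z 0 mm in the scale's frame, axes parallel to the scale's
- bin: open blue bin of washers (fixed inside, to 22 mm height), loose on the deck before the posts, up to 50 mm off to a side and turned up to 0.35 rad. 90 mm long (x), 76 wide (y), 45 high, upright walls 3 mm; 0.3 to 0.6 kg, slides with a few newtons and stops when not pushed. Origin: centre of its underside; +x to its low front lip (25 mm), which goes first; -x to its high rear wall, near the robot; z up
- bin_fl (a point): front left bottom corner of the bin, at x +45, y +38, z 0 mm in its frame
- bin_fr (a point): front right bottom corner of the bin, at x +45, y -38, z 0 mm
- bin_rl (a point): rear left bottom corner of the bin, at x -45, y +38, z 0 mm
- bin_rr (a point): rear right bottom corner of the bin, at x -45, y -38, z 0 mm
- bolt: bystander: galvanised bolt standing on its head on the deck, right of the plate; 36 mm wide head, 60 mm tall; origin at the centre of its foot
- nut: bystander: brass coupling nut standing on the deck, left of the plate; 36 mm diameter, 35 mm tall; origin at the centre of its foot
- can: bystander: spray can on the table to the left, 66 mm diameter, 150 mm tall; origin at the centre of its foot
- wrench: bystander: wrench lying on the table to the right; origin under its middle
- bolt_bin: bystander: larger blue bin of bolts on the table to the right, 150 x 100 x 70 mm; origin at the centre of its underside
- carton: bystander: cardboard carton on the table to the left, 100 x 80 x 60 mm; origin at the centre of its underside
- tape: bystander: yellow ring of tape on the table to the right, 90 mm diameter, 30 mm high; origin at the centre of its underside

How it is judged:
On the way, in this order (a step that is already met when the one before it is completed fails the run):
1. the bin slides between the two posts, on the deck (x of bin in the frame of scale between -0.035 and 0.035 m and y of bin in the frame of scale between -0.01 and 0.01 m and z of bin in the frame of scale below 0.005 m), for 0.05 s.
2. the bin stands wholly on the plate (x of bin_fl in the frame of plate between -0.072 and 0.072 m and y of bin_fl in the frame of plate between -0.067 and 0.067 m and x of bin_fr in the frame of plate between -0.072 and 0.072 m and y of bin_fr in the frame of plate between -0.067 and 0.067 m and x of bin_rl in the frame of plate between -0.072 and 0.072 m and y of bin_rl in the frame of plate between -0.067 and 0.067 m and x of bin_rr in the frame of plate between -0.072 and 0.072 m and y of bin_rr in the frame of plate between -0.067 and 0.067 m), for 0.1 s.
At the end, for the whole second after the job is handed in: all four bottom corners of the bin lie within the weighing plate's outline (2 mm of grace), the bin stands flat on the deck (within 4 mm and 0.06 rad) and is at rest (all of step 2 and z of bin in the frame of scale between -0.004 and 0.004 m and angle between bin's own z axis and vertical below 0.06 rad and linear speed of bin below 0.01 m/s); the robot touches nothing.
It fails at once if the bin is lifted more than 10 mm off the deck (z of bin in the frame of scale above 0.01 m).
It fails at once if the bin is tipped by more than 0.25 rad (angle between bin's own z axis and vertical above 0.25 rad).
It fails at once if another thing is moved by more than 20 mm (distance of any of bolt, nut, can, wrench, bolt_bin, carton, tape from where it was at the start of the episode above 0.02 m).
It also fails if it takes over 54 s, if anything falls off the work surface, if the arm or the gripper's body presses on something with over 40 N, if the wrist force passes 120 N, or if a joint passes its speed limit or range.

## Working session

There is one attempt and no reset: what is moved stays moved. The work goes in short steps, Python scripts to look and compute and a shell command to move; the robot and the scene stay as the last step left them, time stands still between calls to the robot, and variables do not carry over. Pictures are saved under pics/ and viewed, about 8 in all and at most 12, crops included, and the job is handed in when it is done.

```bash
ls; mkdir -p pics; cat > h.py <<'E'
import numpy as np,cv2
from rig import manip
def cam(n):
    d=manip.get_image(n);R,_=cv2.Rodrigues(np.array(d["rvec"],float));t=np.array(d["tvec"],float).ravel()
    return d["pixels"],d["depth"],np.array(d["intrinsics"]),R,t
def ray(uv,z,K,R,t):
    uv=np.atleast_2d(uv).astype(float);r=np.c_[uv,np.ones(len(uv))]@np.linalg.inv(K).T@R;c=-R.T@t
    return c+r*((z-c[2])/r[:,2])[:,None]
def cloud(dep,K,R,t):
    v,u=np.mgrid[:dep.shape[0],:dep.shape[1]];p=np.stack([u,v,np.ones_like(u)],-1)@np.linalg.inv(K).T*dep[...,None]
    return (p-t)@R
E
python3 - <<'E'
from h import *
for n in("top","side"):
    p,d,K,R,t=cam(n);cv2.imwrite(f"pics/{n}0.png",p);print(n,-R.T@t,K[0,0])
    np.savez(f"{n}0.npz",p=p,d=d,K=K,R=R,t=t)
print(manip.get_state())
E
```

```text
pics
top [ 0.46170989 -0.04439466  1.1231792 ] 404.50033822921716
side [0.00780671 0.82944342 1.04440293] 488.12569948511515
{'clock': 0.1, 'qpos': array([-1.42999906e+00,  2.76531734e-01,  1.50603252e+00, -1.15101589e-05,
        1.36068704e+00, -1.20989657e-01]), 'qd': array([ 0.00013173, -0.00207131, -0.00120388,  0.00032897,  0.00075923,
        0.00141004]), 'effort': array([ 1.22059042e-03, -4.17700589e+01, -2.46405441e+01, -1.51566310e-04,
        5.83601097e-03, -3.73388744e-06]), 'position': array([ 0.14874282, -0.55493212,  0.23051586]), 'ee_rot': array([-0.09170605, -0.70104782, -0.09287875,  0.70106739]), 'contact_force': array([-0.15206313, -0.08387046,  0.18722823]), 'moment': array([0.03045406, 0.01104097, 0.02620994]), 'width': 0.08562011801448972}
```

View pics/top0.png

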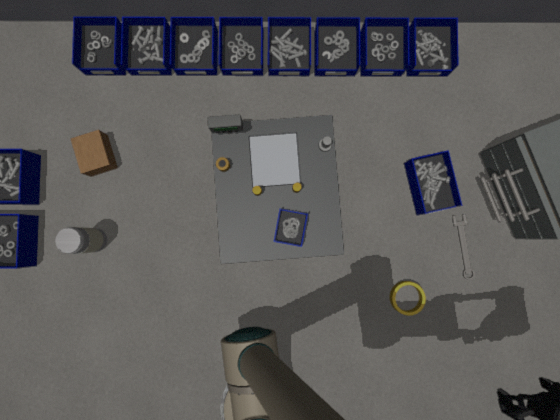

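View pics/side0.png

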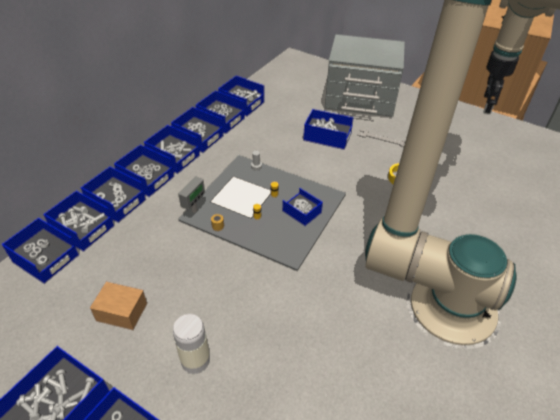

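The top view shows the plate around (275,160), the posts at (257,190) and (297,187), and the bin at (292,227), right of the gap axis and turned slightly. The side view agrees. Next I'll measure them.

```bash
cat >> h.py <<'E'
def big(m,box=None):
    m=m.astype(np.uint8)
    if box is not None: q=np.zeros_like(m);a,b,c,d=box;q[b:d,a:c]=m[b:d,a:c];m=q
    cs,_=cv2.findContours(m,cv2.RETR_EXTERNAL,cv2.CHAIN_APPROX_NONE)
    return sorted(cs,key=cv2.contourArea)[::-1]
E
python3 - <<'E'
from h import *
for n in("top",):
    f=np.load(f"{n}0.npz");p,d,K,R,t=[f[k] for k in"pdKRt"]
    W=cloud(d,K,R,t);hsv=cv2.cvtColor(p,cv2.COLOR_BGR2HSV)
    print("deck z",np.median(W[235:250,235:265,2]),"table z",np.median(W[280:300,100:150,2]),"plate z",np.median(W[150:170,260:290,2]))
    c=big(p.min(2)>150,(240,125,305,190))[0];b=cv2.boxPoints(cv2.minAreaRect(c));B=ray(b,.012,K,R,t)
    print("plate",b,B.round(4),B.mean(0),np.linalg.norm(np.diff(B,axis=0),axis=1))
    zd=np.median(W[235:250,235:265,2])
    ye=cv2.inRange(hsv,(18,120,80),(35,255,255))>0
    for c in big(ye,(245,178,310,200))[:3]:
        m=np.zeros(ye.shape,np.uint8);cv2.drawContours(m,[c],-1,1,-1);q=W[m>0];print("post",cv2.contourArea(c),q[:,2].max(),((q[q[:,2]>q[:,2].max()-.01,:2].max(0)+q[q[:,2]>q[:,2].max()-.01,:2].min(0))/2).round(4), cv2.minEnclosingCircle(c))
    bl=cv2.inRange(hsv,(110,120,40),(130,255,255))>0
    c=big(bl,(265,200,320,250))[0];r=cv2.minAreaRect(c);b=cv2.boxPoints(r);print("bin",r,ray(b,.057,K,R,t).round(4))
    s=(slice(200,250),slice(265,320));q=W[s].reshape(-1,3);h=q[q[:,2]>.012+.015][:,:2].astype(np.float32)
    r=cv2.minAreaRect(h);print("bin cloud",r,cv2.boxPoints(r).round(4))
    h=q[q[:,2]>.012+.035][:,:2].astype(np.float32);r=cv2.minAreaRect(h);print("high walls",r,cv2.boxPoints(r).round(4))
    cv2.imwrite("pics/crop0.png",cv2.resize(p[105:270,200:350],None,fx=4,fy=3.6,interpolation=cv2.INTER_CUBIC))
E
```

```text
deck z 0.01240002697121404 table z 0.0003649602327048547 plate z 0.012649534946240335
plate [[250.07227 136.91536]
 [295.1335  133.3579 ]
 [298.93048 181.45287]
 [253.86923 185.01033]] [[ 0.7401  0.0419  0.012 ]
 [ 0.7507 -0.0833  0.012 ]
 [ 0.6161 -0.0943  0.012 ]
 [ 0.6056  0.0302  0.012 ]] [ 0.67812141 -0.02636864  0.012     ] [0.12572273 0.1349725  0.12489862]
post 51.0 0.061020417314510814 [0.5866 0.0202] ((256.55767822265625, 189.76922607421875), 4.508529186248779)
post 49.5 1.1231791999153358 [ 0.4617 -0.0444] ((296.78570556640625, 186.7857208251953), 4.385848045349121)
bin ((290.45196533203125, 227.26397705078125), (28.89000129699707, 33.630462646484375), 10.304845809936523) [[ 0.4513 -0.0251  0.057 ]
 [ 0.5387 -0.0405  0.057 ]
 [ 0.5254 -0.1156  0.057 ]
 [ 0.4382 -0.0999  0.057 ]]
bin cloud ((0.4886240065097809, -0.06927795708179474), (0.07583186030387878, 0.09039697051048279), 79.80989837646484) [[ 0.4374 -0.0986]
 [ 0.5264 -0.1146]
 [ 0.5398 -0.04  ]
 [ 0.4508 -0.024 ]]
high walls ((0.4882156550884247, -0.06920455396175385), (0.07583186030387878, 0.0895674079656601), 79.80989837646484) [[ 0.4374 -0.0986]
 [ 0.5256 -0.1144]
 [ 0.539  -0.0398]
 [ 0.4508 -0.024 ]]
```

View pics/crop0.png

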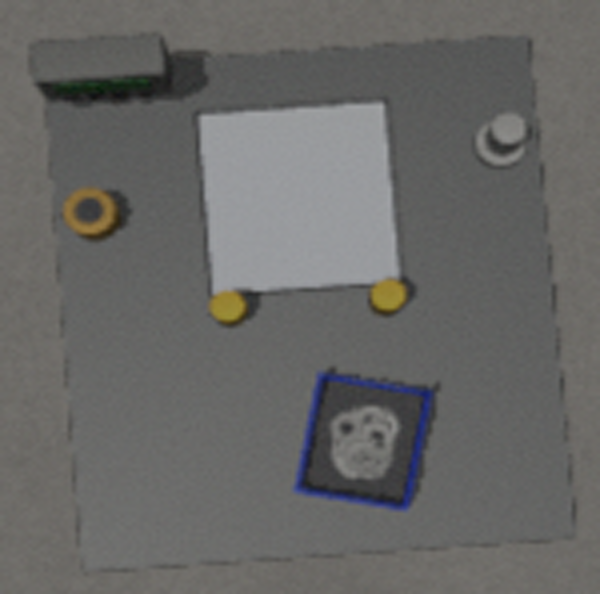

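```bash
cat >> h.py <<'E'
from scipy.spatial.transform import Rotation as Ro
O=np.array([.5934,-.0336]);YAW=.0845
C,S=np.cos(YAW),np.sin(YAW)
def s2w(x,y): return O+np.array([C*x-S*y,S*x+C*y])
def w2s(P): P=np.atleast_2d(P)[:,:2]-O;return P@np.array([[C,-S],[S,C]])
def goal(x,y,z,jaw):
    "scale-frame x,y (m), world z, jaw axis angle in scale frame -> tool-frame cm, rotvec"
    s=manip.get_state();q=s["ee_rot"];T=Ro.from_quat([q[1],q[2],q[3],q[0]]);M=T.as_matrix()
    d=np.r_[s2w(x,y),z]-s["position"]
    best=None
    for k in(0,np.pi):
        a=jaw+YAW+k;yv=np.array([np.cos(a),np.sin(a),0]);xv=np.array([0,0,-1.]);G=np.c_[xv,yv,np.cross(xv,yv)]
        r=Ro.from_matrix(M.T@G).as_rotvec()
        print("delta",(M.T@d*100).round(2),"dr",r.round(3),"q6 would be",s["qpos"][5])
    print("scale xy",w2s(s["position"]).round(4),"z",s["position"][2].round(4),"F",s["contact_force"].round(1),"axes",M.T.round(3).tolist())
E
python3 -c "
from h import *
goal(-.105,-.125,.231,0)"
```

```text
delta [ 1.00e-02 -2.84e+01 -4.39e+01] dr [-1.394e+00 -1.000e-03  1.000e-03] q6 would be -0.12098965654665916
delta [ 1.00e-02 -2.84e+01 -4.39e+01] dr [1.748e+00 1.000e-03 1.000e-03] q6 would be -0.12098965654665916
scale xy [[-0.4871 -0.4819]] z 0.2305 F [-0.2 -0.1  0.2] axes [[-0.0, 0.002, -1.0], [0.259, -0.966, -0.002], [-0.966, -0.259, -0.0]]
```

```bash
R='[0,-28.4,-43.9]'; python3 -m creep '{"delta_pos":[[0,-28.4,-43.9],[0,-28.4,-43.9],[0,-28.4,-43.9],[0,-28.4,-43.9],[0,-28.4,-43.9],[0,-28.4,-43.9],[0,-28.4,-43.9],[0,-28.4,-43.9],[0,-28.4,-43.9],[0,-28.4,-43.9]],"dr":[[-1.394,0,0],[-1.394,0,0],[-1.394,0,0],[-1.394,0,0],[-1.394,0,0],[-1.394,0,0],[-1.394,0,0],[-1.394,0,0],[-1.394,0,0],[-1.394,0,0]]}' 0.3
python3 -c "
from h import *
goal(-.105,-.125,.231,0)"
```

```text
clock: 1.1
position: [0.4849, -0.1826, 0.2311]
ee_rot: [0.522, 0.477, 0.522, -0.477]
contact_force: [0.4, -0.4, 0.5]
width: 0.0555
delta [ 0.01  1.58 -1.42] dr [0.004 0.    0.   ] q6 would be -0.5828777968295702
delta [ 0.01  1.58 -1.42] dr [-3.137e+00 -1.000e-03  0.000e+00] q6 would be -0.5828777968295702
scale xy [[-0.1207 -0.1393]] z 0.2311 F [ 0.4 -0.4  0.5] axes [[-0.0, -0.0, -1.0], [0.996, 0.089, -0.0], [0.089, -0.996, 0.0]]
```

```bash
python3 -m creep '{"delta_pos":[[0,0.8,-0.7],[0,1,-0.9],[0,1,-0.9]],"dr":[[0,0,0],[0,0,0],[0,0,0]]}'
python3 -c "
from h import *
goal(-.105,-.125,.022,0)"
```

```text
clock: 1.4
position: [0.4926, -0.175, 0.2309]
ee_rot: [0.521, 0.478, 0.521, -0.479]
contact_force: [0.5, -0.5, 0.3]
width: 0.0555
delta [20.89  0.77 -0.75] dr [0.001 0.    0.001] q6 would be -0.5585454054697773
delta [20.89  0.77 -0.75] dr [-3.141e+00 -2.000e-03  1.000e-03] q6 would be -0.5585454054697773
scale xy [[-0.1124 -0.1324]] z 0.2309 F [ 0.5 -0.5  0.3] axes [[-0.001, -0.0, -1.0], [0.996, 0.085, -0.001], [0.085, -0.996, 0.0]]
```

```bash
python3 -m creep '{"delta_pos":[[4,0.4,0],[8,0.6,0],[12,0.6,0],[15,0.6,0],[17.5,0.6,0],[19,0.6,0],[20,0.6,0],[20,0.6,0],[20,0.6,0]],"dr":[[0,0,0],[0,0,0],[0,0,0],[0,0,0],[0,0,0],[0,0,0],[0,0,0],[0,0,0],[0,0,0]]}'
python3 -c "
from h import *
goal(-.105,-.125,.022,0)
p,d,K,R,t=cam('top');cv2.imwrite('pics/t1.png',cv2.resize(p[105:290,190:370],None,fx=4,fy=3.2,interpolation=cv2.INTER_CUBIC))
p,*_=cam('wrist');cv2.imwrite('pics/w1.png',p)"
```

```text
clock: 2.3
position: [0.4992, -0.1752, 0.0319]
ee_rot: [0.521, 0.479, 0.52, -0.479]
contact_force: [-0.6, -0.2, 0.5]
width: 0.0554
delta [ 0.99  0.07 -0.81] dr [-0.001  0.001 -0.001] q6 would be -0.5522841826528072
delta [ 0.99  0.07 -0.81] dr [ 3.141e+00 -1.000e-03 -1.000e-03] q6 would be -0.5522841826528072
scale xy [[-0.1058 -0.1331]] z 0.0319 F [-0.6 -0.2  0.5] axes [[0.001, -0.001, -1.0], [0.996, 0.084, 0.001], [0.084, -0.996, 0.001]]
```

View pics/w1.png

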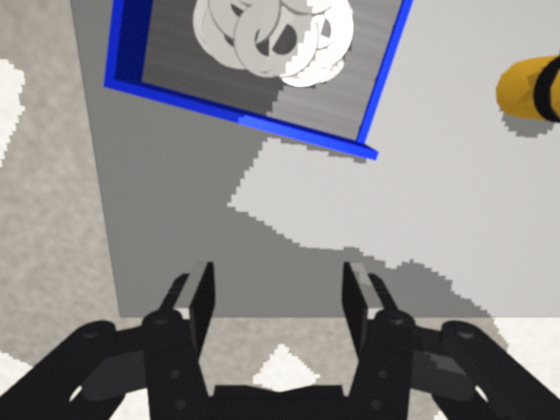

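The wrist view shows the bin's right wall slanting from (110,85) to (375,155), ahead of both fingertips. I'll push left with both tips to square and shift the bin.

```bash
python3 -m creep '{"delta_pos":[[1.0,0,0],[1.0,0,-1],[1.0,0,-2],[1.0,0,-3],[1.0,0,-3.5],[1.0,0,-4],[1.0,0,-4.5],[1.0,0,-5],[1.0,0,-5.5],[1.0,0,-6]],"dr":[[0,0,0],[0,0,0],[0,0,0],[0,0,0],[0,0,0],[0,0,0],[0,0,0],[0,0,0],[0,0,0],[0,0,0]]}'
python3 -m creep '{"delta_pos":[[0,0,-0.4],[0,0,-0.8],[0,0,-1.2],[0,0,-1.2]],"dr":[[0,0,0],[0,0,0],[0,0,0],[0,0,0]]}'
cat >> h.py <<'E'
def see(name):
    p,d,K,R,t=cam('top');W=cloud(d,K,R,t);hsv=cv2.cvtColor(p,cv2.COLOR_BGR2HSV)
    bl=cv2.inRange(hsv,(110,100,30),(130,255,255))>0
    c=big(bl,(235,125,325,260))[0];r=cv2.minAreaRect(c);b=cv2.boxPoints(r);P=ray(b,.057,K,R,t)
    s=w2s(P);e=[s[(i+1)%4]-s[i] for i in range(4)];k=[v for v in e if abs(v[0])>abs(v[1])]
    print("BIN centre",s.mean(0).round(4),"yaws",[round(float(np.arctan(v[1]/v[0])),3) for v in k],"sides",[round(float(np.linalg.norm(v)),4) for v in e]);print(s.round(4).tolist())
    cv2.imwrite(f'pics/{name}.png',cv2.resize(p[105:290,190:370],None,fx=4,fy=3.2,interpolation=cv2.INTER_CUBIC))
E
python3 -c "
from h import *
goal(-.105,-.049,.022,0);see('t2')
p,*_=cam('wrist');cv2.imwrite('pics/w2.png',p)"
```

```text
clock: 3.4
position: [0.4948, -0.1145, 0.0215]
ee_rot: [0.521, 0.478, 0.52, -0.478]
contact_force: [1.6, -1.8, 0.4]
width: 0.0556
clock: 3.8
position: [0.4927, -0.1018, 0.0213]
ee_rot: [0.521, 0.478, 0.521, -0.478]
contact_force: [0.7, -0.8, -0.4]
width: 0.0554
delta [-0.07  0.11 -1.04] dr [ 0.001 -0.     0.001] q6 would be -0.4277700812387054
delta [-0.07  0.11 -1.04] dr [-3.141e+00 -1.000e-03 -1.000e-03] q6 would be -0.4277700812387054
scale xy [[-0.106  -0.0594]] z 0.0213 F [ 0.7 -0.8 -0.4] axes [[-0.001, 0.0, -1.0], [0.996, 0.085, -0.001], [0.085, -0.996, -0.0]]
BIN centre [-0.1058  0.021 ] yaws [-0.078, -0.078] sides [0.0158, 0.0685, 0.0158, 0.0685]
[[-0.0711, 0.0262], [-0.0723, 0.0104], [-0.1406, 0.0158], [-0.1394, 0.0315]]
```

View pics/w2.png

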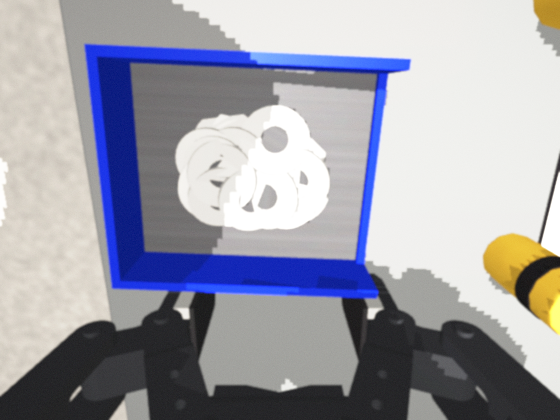

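The wrist view shows the bin almost square to the tips: its right wall runs from (115,285) to (370,295). The top view is blocked by the arm, so I'll measure with the wrist depth image and push the rest.

```bash
cat >> h.py <<'E'
def seew(name=None,cname='wrist'):
    p,d,K,R,t=cam(cname);W=cloud(d,K,R,t);hsv=cv2.cvtColor(p,cv2.COLOR_BGR2HSV)
    m=(cv2.inRange(hsv,(105,100,30),(135,255,255))>0)&(d>0)&(W[...,2]>.047)&(W[...,2]<.066)
    s=w2s(W[m]);s=s[(abs(s[:,0])<.19)&(abs(s[:,1])<.1)].astype(np.float32)
    r=cv2.minAreaRect(s);a=np.deg2rad(r[2]);a=(a+np.pi/4)%(np.pi/2)-np.pi/4
    print("BINw",len(s),np.round(r[0],4),"size",np.round(r[1],4),"yaw",round(a,3),"zmax",W[m][:,2].max().round(4))
    if name: cv2.imwrite(f'pics/{name}.png',p)
    ye=cv2.inRange(hsv,(18,120,60),(35,255,255))>0
    for sg in(1,-1):
        q=w2s(W[ye&(d>0)&(W[...,2]>.05)&(W[...,2]<.065)]);q=q[(abs(q[:,0])<.03)&(abs(q[:,1]-sg*.0535)<.03)]
        if len(q)>20: print(" post",sg,len(q),"min",q.min(0).round(4),"max",q.max(0).round(4))
E
python3 -c "
from h import *
seew()"
python3 -m creep '{"delta_pos":[[0,0,-0.4],[0,0,-0.8],[0,0,-1.0],[0,0,-1.0],[0,0,-1.0]],"dr":[[0,0,0],[0,0,0],[0,0,0],[0,0,0],[0,0,0]]}'
python3 -c "
from h import *
goal(-.105,-.049,.022,0);seew()"
```

```text
BINw 16274 [-0.115  -0.0117] size [0.0834 0.0944] yaw -0.037 zmax 0.0607
 post -1 982 min [-0.0137 -0.0624] max [-0.0062 -0.0413]
clock: 4.45
position: [0.4919, -0.092, 0.0212]
ee_rot: [0.52, 0.478, 0.521, -0.478]
contact_force: [0.6, -0.2, -0.5]
width: 0.0556
delta [-0.08  0.11 -0.06] dr [ 0.    -0.001  0.001] q6 would be -0.4095295362484319
delta [-0.08  0.11 -0.06] dr [-3.141e+00 -1.000e-03 -1.000e-03] q6 would be -0.4095295362484319
scale xy [[-0.1061 -0.0496]] z 0.0212 F [ 0.6 -0.2 -0.5] axes [[-0.001, 0.001, -1.0], [0.996, 0.085, -0.001], [0.085, -0.996, -0.001]]
BINw 16055 [-0.1159 -0.0036] size [0.0944 0.0836] yaw 0.006 zmax 0.0611
 post -1 1420 min [-0.0137 -0.0631] max [-0.004  -0.0412]
```

```bash
python3 -m creep '{"delta_pos":[[0,0,1],[0,0,2.5],[0,0,4],[-4,0,5],[-9,0,5],[-13,0,5],[-16,0,5],[-16,0,5]],"dr":[[0,0,0],[0,0,0],[0,0,0],[0,0,0],[0,0,0],[0,0,0],[0,0,0],[0,0,0]]}'
python3 -c "
from h import *
goal(-.2,0,.18,np.pi/2);seew();see('t3');seew(None,'top');seew(None,'side')"
```

```text
clock: 5.3
position: [0.4995, -0.145, 0.1862]
ee_rot: [0.524, 0.48, 0.517, -0.478]
contact_force: [0.9, -0.0, 0.1]
width: 0.0554
delta [  0.47  -9.72 -10.31] dr [-1.572  0.012 -0.003] q6 would be -0.49974639053497494
delta [  0.47  -9.72 -10.31] dr [ 1.57  -0.003 -0.012] q6 would be -0.49974639053497494
scale xy [[-0.103  -0.1031]] z 0.1862 F [ 0.9 -0.   0.1] axes [[0.01, -0.005, -1.0], [0.996, 0.084, 0.009], [0.084, -0.996, 0.005]]
BINw 1642 [-0.1179 -0.0014] size [0.0895 0.0737] yaw 0.003 zmax 0.0612
 post -1 824 min [-0.0127 -0.0649] max [ 0.0097 -0.0413]
BIN centre [-1.176e-01 -1.000e-04] yaws [0.002, 0.006] sides [0.0772, 0.0898, 0.0768, 0.0898]
[[-0.0729, 0.0387], [-0.0726, -0.0385], [-0.1624, -0.0387], [-0.1627, 0.0381]]
BINw 90 [-0.118   0.0008] size [0.0892 0.0753] yaw 0.005 zmax 0.066
 post 1 60 min [-0.0129  0.0445] max [0.0088 0.0637]
 post -1 58 min [-0.0129 -0.0623] max [ 0.0086 -0.0426]
BINw 227 [-0.1191 -0.0014] size [0.0913 0.0825] yaw 0.002 zmax 0.066
 post 1 44 min [-0.014   0.0435] max [0.0067 0.0661]
 post -1 48 min [-0.0138 -0.0653] max [ 0.0101 -0.0399]
```

The bin is square and centred at x -118, y 0 mm, yaw about 0.004 rad; three cameras agree. Next I go behind it with the jaw axis along the post line.

```bash
python3 -m creep '{"delta_pos":[[0,-5,-5],[0,-9.7,-10.3],[0,-9.7,-10.3],[0,-9.7,-10.3],[0,-9.7,-10.3],[0,-9.7,-10.3],[0,-9.7,-10.3],[0,-9.7,-10.3],[0,-9.7,-10.3],[0,-9.7,-10.3]],"dr":[[1.57,0,0],[1.57,0,0],[1.57,0,0],[1.57,0,0],[1.57,0,0],[1.57,0,0],[1.57,0,0],[1.57,0,0],[1.57,0,0],[1.57,0,0]]}' -0.1
python3 -m creep '{"delta_pos":[[0,0,0],[0,0,0]],"dr":[[0.07,0,0],[0.07,0,0]]}'
python3 -c "
from h import *
goal(-.2,0,.021,np.pi/2)"
```

```text
clock: 6.5
position: [0.39, -0.0477, 0.1796]
ee_rot: [-0.052, -0.704, -0.053, 0.706]
contact_force: [-0.5, -1.4, 1.3]
width: 0.0385
clock: 6.7
position: [0.3901, -0.0477, 0.1798]
ee_rot: [-0.03, -0.705, -0.031, 0.708]
contact_force: [-0.4, 0.9, -0.2]
width: 0.0384
delta [15.88  0.33 -0.43] dr [-3.14e+00 -2.00e-03  5.00e-03] q6 would be 1.1857941741039908
delta [15.88  0.33 -0.43] dr [0.001 0.003 0.001] q6 would be 1.1857941741039908
scale xy [[-0.2037  0.0031]] z 0.1798 F [-0.4  0.9 -0.2] axes [[-0.003, 0.001, -1.0], [0.086, -0.996, -0.001], [-0.996, -0.086, 0.003]]
```

```bash
python3 -m creep '{"delta_pos":[[4,0.3,0],[8,0.3,0],[11,0.3,0],[13.5,0.3,0],[15,0.3,0],[15.9,0.3,0],[15.9,0.3,0],[15.9,0.3,0]],"dr":[[0,0,0],[0,0,0],[0,0,0],[0,0,0],[0,0,0],[0,0,0],[0,0,0],[0,0,0]]}'
python3 -c "
from h import *
goal(-.16,0,.021,np.pi/2);seew('w4')"
```

```text
clock: 7.5
position: [0.3916, -0.051, 0.0224]
ee_rot: [0.031, 0.706, 0.03, -0.706]
contact_force: [0.5, -0.8, 0.5]
width: 0.0384
delta [ 0.14 -0.02 -4.26] dr [-3.14  0.   -0.  ] q6 would be 1.1785973712433635
delta [ 0.14 -0.02 -4.26] dr [ 0.002 -0.    -0.   ] q6 would be 1.1785973712433635
scale xy [[-0.2026 -0.0003]] z 0.0224 F [ 0.5 -0.8  0.5] axes [[0.0, -0.0, -1.0], [0.086, -0.996, 0.0], [-0.996, -0.086, -0.0]]
BINw 13070 [-1.313e-01 -1.000e-04] size [0.0638 0.0771] yaw 0.006 zmax 0.0606
```

View pics/w4.png

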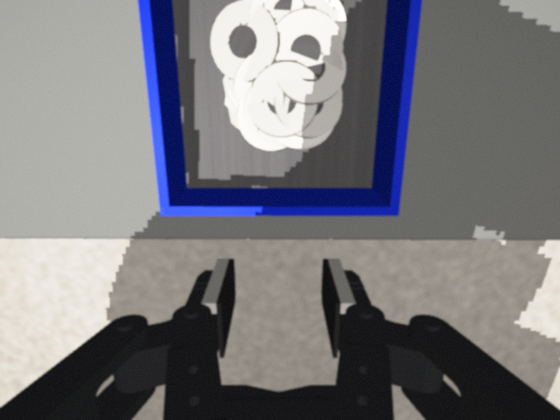

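The wrist view shows the rear wall, (165,212) to (398,212), square and centred ahead of both tips. I'll push to just before the posts and check there.

```bash
python3 -m creep '{"delta_pos":[[0,0,-1],[0,0,-2],[0,0,-3],[0,0,-4],[0,0,-5],[0,0,-5.7],[0,0,-6.4],[0,0,-7],[0,0,-7.6],[0,0,-7.8]],"dr":[[0,0,0],[0,0,0],[0,0,0],[0,0,0],[0,0,0],[0,0,0],[0,0,0],[0,0,0],[0,0,0],[0,0,0]]}'
python3 -c "
from h import *
goal(-.1,0,.022,np.pi/2);seew();see('t5');seew(None,'side');seew(None,'top')"
```

```text
clock: 8.55
position: [0.4703, -0.0443, 0.0222]
ee_rot: [0.03, 0.707, 0.03, -0.706]
contact_force: [-2.1, -0.6, 1.0]
width: 0.0385
delta [ 0.03 -0.02 -2.35] dr [-3.14e+00  1.00e-03 -2.00e-03] q6 would be 1.2436041342893616
delta [ 0.03 -0.02 -2.35] dr [ 0.001 -0.001 -0.   ] q6 would be 1.2436041342893616
scale xy [[-0.1235 -0.0002]] z 0.0222 F [-2.1 -0.6  1. ] axes [[0.001, -0.0, -1.0], [0.086, -0.996, 0.0], [-0.996, -0.086, -0.001]]
BINw 16435 [-0.0716  0.0002] size [0.0971 0.0771] yaw 0.001 zmax 0.0605
BIN centre [-0.0478  0.0006] yaws [-0.001, 0.003] sides [0.0766, 0.046, 0.0764, 0.046]
[[-0.0249, 0.0389], [-0.0248, -0.0377], [-0.0708, -0.0376], [-0.0709, 0.0388]]
BINw 149 [-0.07   -0.0007] size [0.088  0.0814] yaw 0.008 zmax 0.066
 post 1 42 min [-0.0149  0.0399] max [0.0071 0.0663]
 post -1 46 min [-0.0134 -0.0644] max [ 0.0097 -0.0413]
BINw 36 [-0.0491  0.0011] size [0.0756 0.0482] yaw -0.001 zmax 0.066
 post 1 58 min [-0.0129  0.0444] max [0.0085 0.0635]
 post -1 60 min [-0.0132 -0.0621] max [ 0.0082 -0.0426]
```

Centred at y 0 to 1 mm and square, with the front edge at x -25 mm. I'll push it into the gap.

```bash
python3 -m creep '{"delta_pos":[[0,0,-0.6],[0,0,-1.3],[0,0,-2.1],[0,0,-2.9],[0,0,-3.7],[0,0,-4.5],[0,0,-5.3],[0,0,-6.1],[0,0,-6.9],[0,0,-7.5]],"dr":[[0,0,0],[0,0,0],[0,0,0],[0,0,0],[0,0,0],[0,0,0],[0,0,0],[0,0,0],[0,0,0],[0,0,0]]}'
python3 -c "
from h import *
goal(.031,0,.022,np.pi/2);seew('w6');seew(None,'side')"
```

```text
clock: 9.75
position: [0.545, -0.0377, 0.0223]
ee_rot: [0.03, 0.707, 0.03, -0.706]
contact_force: [-2.0, -0.9, 1.4]
width: 0.0386
delta [ 0.03  0.01 -7.96] dr [-3.14e+00  0.00e+00 -1.00e-03] q6 would be 1.2884495539761038
delta [ 0.03  0.01 -7.96] dr [ 0.001 -0.001 -0.   ] q6 would be 1.2884495539761038
scale xy [[-0.0486 -0.    ]] z 0.0223 F [-2.  -0.9  1.4] axes [[0.001, -0.0, -1.0], [0.086, -0.996, 0.0], [-0.996, -0.086, -0.001]]
BINw 16416 [0.0037 0.0004] size [0.0961 0.0847] yaw 0.002 zmax 0.0604
 post 1 4750 min [-0.0121  0.0414] max [0.0113 0.0657]
 post -1 4752 min [-0.0125 -0.065 ] max [ 0.0112 -0.0409]
BINw 123 [ 0.0027 -0.001 ] size [0.0923 0.081 ] yaw 0.024 zmax 0.066
 post 1 49 min [-0.0132  0.0397] max [0.0102 0.0649]
```

View pics/w6.png

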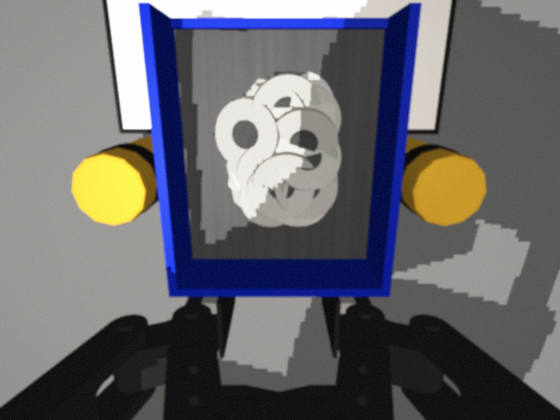

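The wrist view shows the bin between the posts at (115,185) and (443,185), centred and square, with clearance on both sides. Before pushing the hand through, I'll check how wide it is at post-top height.

```bash
python3 - <<'E'
from h import *
p,d,K,R,t=cam('wrist');W=cloud(d,K,R,t);m=(d>0)&(p.max(2)<90);P=W[m];s=w2s(P)
k=(s[:,0]<-.036)&(s[:,0]>-.1)&(abs(s[:,1])<.1)
for z in np.arange(.02,.13,.008):
    q=s[k&(P[:,2]>=z)&(P[:,2]<z+.008)]
    if len(q)>5: print(round(z,3),len(q),np.percentile(q,[1,99],axis=0).round(3).tolist())
E
```

```text
0.028 57 [[-0.059, -0.019], [-0.052, 0.019]]
0.036 126 [[-0.059, -0.019], [-0.047, 0.019]]
0.044 264 [[-0.059, -0.032], [-0.041, 0.032]]
0.052 668 [[-0.058, -0.032], [-0.037, 0.033]]
0.06 1263 [[-0.059, -0.037], [-0.036, 0.038]]
0.068 2009 [[-0.042, -0.05], [-0.036, 0.05]]
0.076 8333 [[-0.06, -0.052], [-0.036, 0.053]]
0.084 3949 [[-0.06, -0.055], [-0.036, 0.056]]
0.092 4773 [[-0.048, -0.058], [-0.036, 0.059]]
0.1 6134 [[-0.043, -0.06], [-0.036, 0.06]]
0.108 8 [[-0.036, -0.058], [-0.036, 0.057]]
```

At post-top height (57 mm) the hand is ±35 mm wide against the ±41.5 mm gap, but it widens about 10 mm above that. I'll back off, raise the hand 7 mm for margin, then push on.

```bash
python3 -m creep '{"delta_pos":[[0,0,0.5],[-0.7,0,0.5],[-0.7,0,0],[-0.7,0,-0.6],[-0.7,0,-1.2],[-0.7,0,-1.9],[-0.7,0,-2.6],[-0.7,0,-3.3],[-0.7,0,-4],[-0.7,0,-4.5]],"dr":[[0,0,0],[0,0,0],[0,0,0],[0,0,0],[0,0,0],[0,0,0],[0,0,0],[0,0,0],[0,0,0],[0,0,0]]}'
python3 -c "
from h import *
goal(.0315,0,.029,np.pi/2);seew()"
```

```text
clock: 10.9
position: [0.5897, -0.0338, 0.0291]
ee_rot: [0.03, 0.707, 0.03, -0.706]
contact_force: [-4.2, 0.5, 2.7]
width: 0.0382
delta [ 0.01  0.01 -3.52] dr [-3.14e+00  0.00e+00 -1.00e-03] q6 would be 1.3098228991107956
delta [ 0.01  0.01 -3.52] dr [ 0.001 -0.001 -0.   ] q6 would be 1.3098228991107956
scale xy [[-0.0037  0.0001]] z 0.0291 F [-4.2  0.5  2.7] axes [[0.001, -0.0, -1.0], [0.086, -0.996, 0.0], [-0.996, -0.086, -0.001]]
BINw 14104 [0.0483 0.0002] size [0.0965 0.0839] yaw 0.003 zmax 0.0606
 post 1 2969 min [-0.0101  0.0413] max [0.0118 0.0651]
 post -1 2933 min [-0.0102 -0.0648] max [ 0.0115 -0.0411]
```

```bash
python3 -m creep '{"delta_pos":[[0,0,-0.5],[0,0,-1.1],[0,0,-1.7],[0,0,-2.2],[0,0,-2.7],[0,0,-3.1],[0,0,-3.4],[0,0,-3.5],[0,0,-3.5]],"dr":[[0,0,0],[0,0,0],[0,0,0],[0,0,0],[0,0,0],[0,0,0],[0,0,0],[0,0,0],[0,0,0]]}'
python3 -c "
from h import *
goal(.0315,0,.029,np.pi/2);seew('w7');see('t7')"
```

```text
clock: 11.85
position: [0.624, -0.0309, 0.0294]
ee_rot: [0.03, 0.707, 0.03, -0.706]
contact_force: [-1.3, -0.2, -0.2]
width: 0.0384
delta [ 0.04  0.01 -0.08] dr [-3.14e+00  0.00e+00 -1.00e-03] q6 would be 1.3242033457595632
delta [ 0.04  0.01 -0.08] dr [ 0.001 -0.001 -0.   ] q6 would be 1.3242033457595632
scale xy [[0.0307 0.0001]] z 0.0294 F [-1.3 -0.2 -0.2] axes [[0.001, -0.0, -1.0], [0.086, -0.996, 0.0], [-0.996, -0.086, -0.001]]
BINw 13852 [0.0838 0.0005] size [0.0945 0.0766] yaw 0.0 zmax 0.0612
 post 1 134 min [-0.012   0.0458] max [-0.0038  0.0531]
 post -1 140 min [-0.0126 -0.053 ] max [-0.0037 -0.0451]Traceback (most recent call last):
  File "<string>", line 3, in <module>
    goal(.0315,0,.029,np.pi/2);seew('w7');see('t7')
                                          ~~~^^^^^^
  File "h.py", line 35, in see
    c=big(bl,(235,125,325,260))[0];r=cv2.minAreaRect(c);b=cv2.boxPoints(r);P=ray(b,.057,K,R,t)
      ~~~~~~~~~~~~~~~~~~~~~~~~~^^^
IndexError: list index out of range
```

View pics/w7.png

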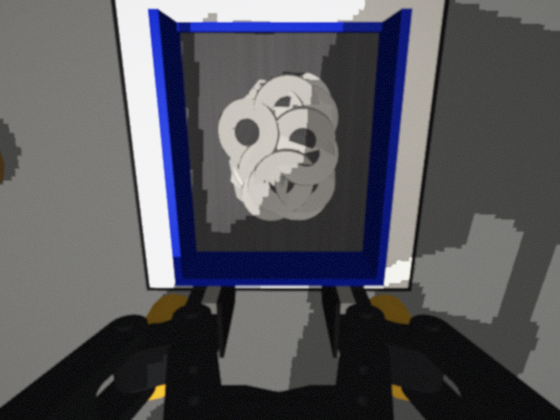

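The wrist view shows the bin inside the plate outline, (150,288) to (410,288), with white showing on both sides. I'll back the hand straight out and check from above.

```bash
python3 -m creep '{"delta_pos":[[0,0,1],[0,0,3],[0,0,5.5],[-1,0,8.5],[-4,0,11],[-8,0,15],[-11,0,19],[-12,0,22],[-12,0,24],[-12,0,24]],"dr":[[0,0,0],[0,0,0],[0,0,0],[0,0,0],[0,0,0],[0,0,0],[0,0,0],[0,0,0],[0,0,0],[0,0,0]]}'
python3 -c "
from h import *
see('t8');seew('w8');seew(None,'top');seew(None,'side');p,*_=cam('side');cv2.imwrite('pics/s8.png',p)
p,d,K,R,t=cam('top');s=np.load('top0.npz')
print('plate-corner scale',[w2s(ray(c,.012,K,R,t)).round(4).tolist() for c in [[250.1,136.9],[295.1,133.4],[298.9,181.5],[253.9,185.0]]])
print(manip.get_state()['contact_force'])"
```

```text
clock: 12.95
position: [0.3813, -0.0511, 0.15]
ee_rot: [0.03, 0.707, 0.03, -0.706]
contact_force: [0.1, 0.1, 0.1]
width: 0.0386
BIN centre [0.0823 0.0004] yaws [-0.001, 0.003] sides [0.0748, 0.0916, 0.0744, 0.0916]
[[0.1281, 0.0378], [0.1282, -0.037], [0.0366, -0.0369], [0.0365, 0.0375]]Traceback (most recent call last):
  File "<string>", line 3, in <module>
    see('t8');seew('w8');seew(None,'top');seew(None,'side');p,*_=cam('side');cv2.imwrite('pics/s8.png',p)
              ~~~~^^^^^^
  File "h.py", line 44, in seew
    print("BINw",len(s),np.round(r[0],4),"size",np.round(r[1],4),"yaw",round(a,3),"zmax",W[m][:,2].max().round(4))
                                                                                         ~~~~~~~~~~~~~^^
    return umr_maximum(a, axis, None, out, keepdims, initial, where)
ValueError: zero-size array to reduction operation maximum which has no identity
```

View pics/t8.png

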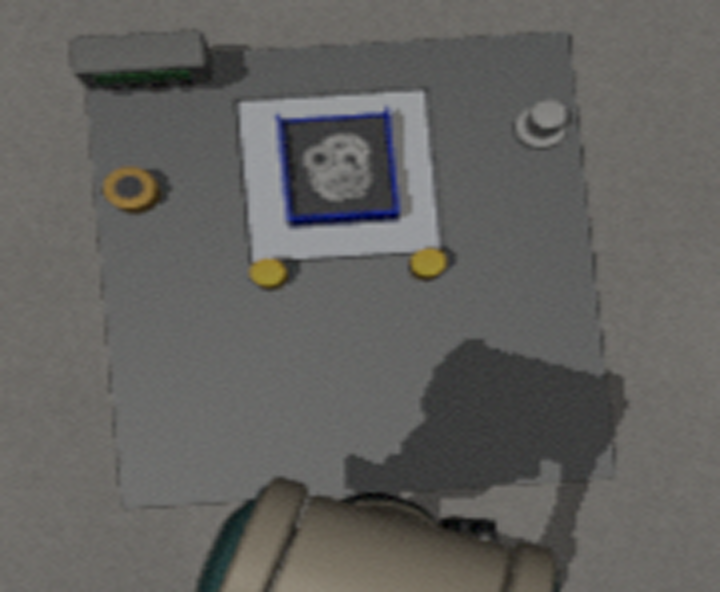

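The top view shows the bin at crop (340,167), square and well inside the plate outline (240,95) to (440,260). The nut and bolt stand where they were and the hand is clear, so I'm handing in.

```bash
python3 -m creep '{"delta_pos":[[0,0,0],[0,0,0],[0,0,0]],"dr":[[0,0,0],[0,0,0],[0,0,0]]}' && python3 -c "
from h import *
see('t9');manip.sign_off()"
```

```text
clock: 13.35
position: [0.3851, -0.0515, 0.1489]
ee_rot: [-0.03, -0.706, -0.031, 0.707]
contact_force: [0.2, -0.2, 0.7]
width: 0.0388
BIN centre [0.0811 0.0004] yaws [-0.001, 0.003] sides [0.0747, 0.0887, 0.0744, 0.0887]
[[0.1254, 0.0378], [0.1255, -0.037], [0.0368, -0.0369], [0.0367, 0.0375]]
the job is handed in; nothing more can be done
```

The bin stands wholly on the weighing plate and the job is handed in, at about 13.4 s of the 54 s allowed. I squared and centred it by pushing its right wall with both fingertips. Then I pushed its rear wall along the deck and between the posts onto the plate, and withdrew the hand.

- **Final position:** the last top view puts the bin at x 81, y 0.4 mm in the scale's frame, square to it within 0.003 rad. That leaves about 25 mm to the plate's outline in x and 27 mm in y.
- **In the gap:** the wrist camera showed the bin at x 4, y 0.4 mm, with a yaw of 0.002 rad.
- **Forces and surroundings:** force readings at the end of each move stayed below about 6 N. In the last picture viewed, the nut and bolt stood where they were. I did not re-measure the other bystanders, but the hand never went near them.
- **Checks that failed or disagreed:**
  - Two scripts crashed because the bin was out of view: once the top view was blocked by the arm, once the bin was outside the wrist view. The second crash also skipped the last side-view and plate-corner checks, which I did not repeat.
  - The last two top readings differ by 1.2 mm in x, and fingertip contact suggests x 84 mm. Both are well inside the margin.

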